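Snug down the winged lid of the bike kit canister

TASK

The orange winged lid of the bike-kit canister is only loosely on its thread. Screw it clockwise, by pushing round on its wings, until it is snug on its rubber seal, but stop before the seal is crushed, then take the gripper away. Leave the tumbler, the oil bottle and the other loose things where they are.

Things in the scene. Friction and masses are not known exactly. Their poses are not given: they have to be found in the camera images.
- canister: Silver aluminium canister, 100 mm across, fixed upright in a clamp (grey jaws on a dark 130 x 130 mm foot) that will not turn or slide. Origin on its axis at the work surface, z up along the axis. It stands in a different place and yaw each time; its body ends 110 mm up, under the lid.
- lid: Orange screw lid, disc 110 mm across, 24 mm high, with a bar through the axis as two wings. Origin on the axis at its underside, 100 to 103 mm above the work surface; x along the bar, z up. Turns clockwise seen from above (its yaw falls) to tighten, sinking only 0.8 mm per rad, too little to read. It meets the seal after 1 to 3 rad, at an unmarked, varying yaw, and stays where it is left.
- wing_a (a point): Tip of the wing with the white mark, at mid-thickness and mid-height, 75 mm from the axis, 41 mm above the lid's origin. The bar is 150 mm tip to tip, 16 mm thick and 34 mm high, from the disc's top (24 mm above the lid's origin) up to 58 mm; its ends overhang the disc by 20 mm; a hub of 24 mm radius, 20 mm high, in its middle.
- wing_b (a point): Same point on the other wing, opposite. Feel of the thread at the axis: about 0.12 N m turns the lid freely; on meeting the seal it jumps to about 0.6 N m, then rises by 1.1 N m per further rad. Snug is 0.13 to 0.5 rad past that first touch (about 0.75 to 1.15 N m; aim for 0.92, some 15 N pushed at 62 mm from the axis); beyond it the seal is crushed.
- tumbler: Glass tumbler, 72 mm across and 105 mm high, with two thin steel spokes leaning in it up to 187 mm high; bystander. Origin at the centre of its underside.
- oil: Green plastic oil bottle, 54 mm across, 150 mm high; bystander. Origin at the centre of its underside.
- grip: Blue silicone handlebar grip lying down, 132 mm long, 40 mm across; bystander. Origin under its middle, x along it.
- multitool: Folded silver aluminium multitool, 100 x 34 x 20 mm; bystander. Origin under its middle, x along it.
- patch_tube: Red patch-glue tube with white twist cap, 107 x 34 x 14 mm; bystander. Origin on its underside, x along it.
- patch_tin: Green patch tin, 85 x 55 x 24 mm; bystander. Origin under its middle.
Not all that is in view belongs to the job. Of the things like the canister, leave any that is blue, green or turquoise; of the rest the larger one is meant.

How it is judged:
By the outcome, as a careful person would: the job done as asked, in the order asked, and still so for the second after the job is handed in, with the robot touching nothing.
It also fails if it takes over 61 s, if anything falls off the work surface, if the arm or the gripper's body presses on something with over 40 N, if the wrist force passes 120 N, or if a joint passes its speed limit or range.

ROBOT

A 6-joint arm with a two-finger parallel gripper is mounted at the origin on the work surface. World frame = base frame: x ahead of the robot, y to its left, z up, the work surface at z = 0. Lengths are in m, angles in degrees, forces in N, time in s.
With the tool pointing down it reaches from about 0.375 to 0.925 m from the base axis. Payload 5.7 kg.
Tool frame: the origin (TCP) lies midway between the tips of the shut fingers; the grasp point (between the pads) lies 19 mm behind it; z points along the fingers, y is the direction in which the jaws open and shut (so a half turn about z gives the same grasp; the last joint's range is limited). The gripper opens to 85 mm and grips with 20 to 120 N. Pads are 22 mm wide; open, the fingers measure 114 mm over their backs; the gripper's body (76 mm by 85 mm) begins 54 mm behind the grasp point. The pads swing forward as they close: fully open they stand 13 mm farther back than shut.
Start: joints at [-80.621, 20.558, 86.54, -0, 72.909, -6.595], TCP at [0.165, -0.577, 0.231] pointing down, gripper open.
Joint ranges: [-170.27, 170.27], [-57.76, 135], [12.27, 136.19], [-55.21, 235.2], [11.17, 155.16], [-170.74, 170.74]. Speed limits (degrees/s): [136.94, 136.94, 180, 180, 180, 180].

INTERFACE

Orientations are given as a 3x3 rotation matrix whose columns are the frame's x, y, z axes.
In Python, from station import * gives the robot as it stands. The module is installed in compiled form; this text tells all that it offers.
- The arm moves only by the tool servo_tool, never from a script. Its arguments are lists of equal length, an entry for each row: "gripper": the gripper's target within -1 to 1 (fully open at 1, half-way at 0, shut at -1); "dp": the shift along the tool's x, y, z in mm, a list of three; "delta_rot": the turn, a rotation vector about the tool's x, y, z in rad, a list of three. A call has 1 to 20 rows; each row shifts and turns the commanded pose from where the row before left it, along the tool's axes as they then stand; what a row does not reach is not made up. A row lasts 1/10 s, in which the tool goes at most 50 mm and 8.59 degrees, less where a joint would pass 70% of its speed; a pose out of reach is approached as far as the arm can. A call is refused whole if a number of a shift passes 50 or a number of a turn 0.15, either way. A call with a gripper value outside its range is refused whole. The fingers move at their own pace and stop on an object; "squeeze" is the grip in N (left out, the last holds). Time passes only in rows, so rows that do not move let the fingers close. It gives the time, the measured TCP pose, the force and the opening at its end, in the units of the state.
- sense(): the state, without advancing time (a new reading comes with each control period).
- capture(name): name is "side" or "top"; returns a dict with "img" (480x640x3 uint8, red, green, blue), "range_z" (480x640 float32, m along the optical axis (not along the pixel's ray), 0 where there is no reading), "vertical_fov" (degrees; the focal length in pixels is half the picture's height over the tangent of half this angle, whatever the lens; pixels are square), "cx", "cy" (the principal point, pixels), "T" (4x4, takes a point from camera to world coordinates). Camera axes: x right, y up, looking along -z (the intrinsics and any distortion apply to the point x, -y, -z); pixel columns grow to the right and rows downward; lengths in m; the calibration is good to about 2 mm. A picture is of the moment at which its call begins.
- finish_job(): hands the job in, once; it reports no verdict.
Trained networks look in the newest picture that a camera, given by its name, has taken for a name from the list of things; names that differ only in an ending like _2 or _b are one class to them, and where a whole thing is asked for, a point or a joint stands for the part that bears it (a point fixed in the world has none). Each returns a list of dicts, best first, with "p" (0 to 1); they miss things now and then, are a little off and sometimes report something else, mostly with a low value. They report only what shows in the picture. A call takes as long as a camera call. They do not tell look-alikes from the thing itself.
- spot_in(camera, query): "pixel" ([row, column] in pixels, amid what is visible of it).
- mark_of(camera, query): "pixel" ([row, column] in pixels: a listed point, or the origin of a listed thing).
The state is a dict: "time": time; "joints": joint angles; "joint_vel": joint speeds; "effort": joint torques, N m; "eef_pos": TCP position; "orientation": TCP orientation; "contact_force": force on the tool from outside, world axes, zero at the start; "moment": the same for the moment, N m; "width": opening from 0.0 (shut) to 1.0 (fully open).
Only numpy, scipy, OpenCV 4.12 (cv2) and the standard library are available. Lean on these libraries where they do the work, as an engineer would, in place of code of your own. Each camera call takes 0.05 s, during which the arm holds its last target. There are 200 camera calls.

## Working session

There is one attempt and no reset: what is moved stays moved. The work goes in short steps, Python scripts to look and compute and a tool call to move; the robot and the scene stay as the last step left them, time stands still between calls to the robot, and variables do not carry over. Pictures are saved under pics/ and viewed, about 8 in all and at most 12, crops included, and the job is handed in when it is done.

Besides the shell and the picture viewer there is one more tool, called after "Request:" as a command line: name --argument value ..., lists and objects as JSON in quotes. servo_tool: Moves the arm, as the interface text tells. Its arguments: {"type":"object","properties":{"gripper":{"type":"array","items":{"type":"number"}},"dp":{"type":"array","items":{"type":"array","items":{"type":"number"}}},"delta_rot":{"type":"array","items":{"type":"array","items":{"type":"number"}}},"squeeze":{"type":"number"}},"required":["gripper","dp","delta_rot"]}

```bash
mkdir -p pics; cat > h.py <<'E'
from station import *
import numpy as np, cv2
def w(c,r,col,z=None,d=None):
    f=240/np.tan(np.radians(c["vertical_fov"]/2)); T=c["T"]
    ray=np.array([(col-c["cx"])/f,-(r-c["cy"])/f,-1.])
    if z is not None:
        D=T[:3,:3]@ray; s=(z-T[2,3])/D[2]; return T[:3,3]+s*D
    if d is None: d=c["range_z"][int(round(r)),int(round(col))]
    return T[:3,3]+T[:3,:3]@(ray*d)
def save(n,im): cv2.imwrite("pics/"+n,im[:,:,::-1])
E
python3 - <<'E'
from h import *
for n in("top","side"):
    c=capture(n); save(n+"1.png",c["img"]); print(n,c["vertical_fov"],c["cx"],c["cy"],c["T"].round(3).tolist(),[k for k in c])
    for q in("canister","lid","wing_a","wing_b","tumbler","oil"):
        for o in mark_of(n,q)[:3]:
            r,k=o["pixel"]; print(q,round(o["p"],2),np.round([r,k]),w(c,min(max(r,0),479),min(max(k,0),639)).round(3))
E
```

```text
top 46.10140202812086 321.3357689605907 243.90823141506763 [[-0.027, 0.992, -0.127, 0.33], [-0.999, -0.029, -0.015, -0.013], [-0.019, 0.127, 0.992, 1.531], [0.0, 0.0, 0.0, 1.0]] ['img', 'range_z', 'vertical_fov', 'cx', 'cy', 'T']
canister 0.89 [330. 169.] [0.306 0.392 0.128]
canister 0.79 [219. 312.] [0.571 0.03  0.146]
canister 0.75 [291. 335.] [ 0.392 -0.021  0.11 ]
lid 0.87 [211. 310.] [0.589 0.033 0.161]
lid 0.75 [206. 410.] [ 0.595 -0.215  0.15 ]
lid 0.67 [291. 334.] [ 0.392 -0.019  0.114]
wing_a 0.98 [210. 341.] [ 0.618 -0.045 -0.001]
wing_a 0.91 [303. 350.] [ 0.36  -0.059  0.114]
wing_a 0.91 [179. 404.] [ 0.663 -0.202  0.16 ]
wing_b 0.98 [210. 341.] [ 0.618 -0.045 -0.001]
wing_b 0.91 [303. 350.] [ 0.36  -0.059  0.114]
wing_b 0.91 [179. 404.] [ 0.663 -0.202  0.16 ]
tumbler 0.96 [204. 474.] [ 0.609 -0.393  0.074]
oil 0.73 [252. 181.] [0.505 0.373 0.092]
side 44.916789204515624 313.45049088274726 234.77107221844437 [[-0.919, 0.263, -0.294, 0.127], [-0.394, -0.632, 0.667, 0.883], [-0.01, 0.729, 0.685, 1.036], [0.0, 0.0, 0.0, 1.0]] ['img', 'range_z', 'vertical_fov', 'cx', 'cy', 'T']
canister 0.97 [332. 234.] [0.589 0.261 0.046]
canister 0.87 [276. 278.] [0.568 0.088 0.056]
canister 0.83 [463. 331.] [0.279 0.479 0.124]
lid 0.98 [312. 230.] [0.599 0.248 0.094]
lid 0.87 [245. 276.] [0.582 0.059 0.125]
lid 0.67 [175. 319.] [ 0.592 -0.211  0.128]
wing_a 0.98 [302. 254.] [0.56  0.213 0.104]
wing_a 0.84 [434. 289.] [0.356 0.473 0.15 ]
wing_a 0.81 [253. 263.] [0.588 0.11  0.144]
wing_b 0.98 [302. 254.] [0.56  0.213 0.104]
wing_b 0.84 [434. 289.] [0.356 0.473 0.15 ]
wing_b 0.81 [253. 263.] [0.588 0.11  0.144]
tumbler 0.98 [165. 335.] [ 0.561 -0.248  0.144]
oil 0.93 [403. 233.] [0.512 0.405 0.037]
oil 0.25 [276. 209.] [0.747 0.108 0.001]
```

View pics/top1.png

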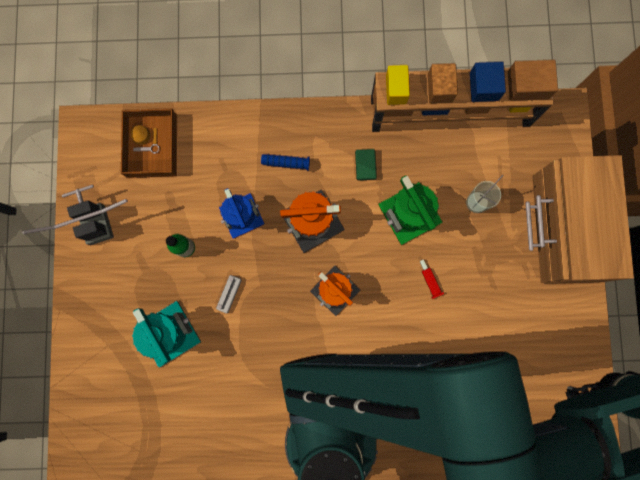

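View pics/side1.png

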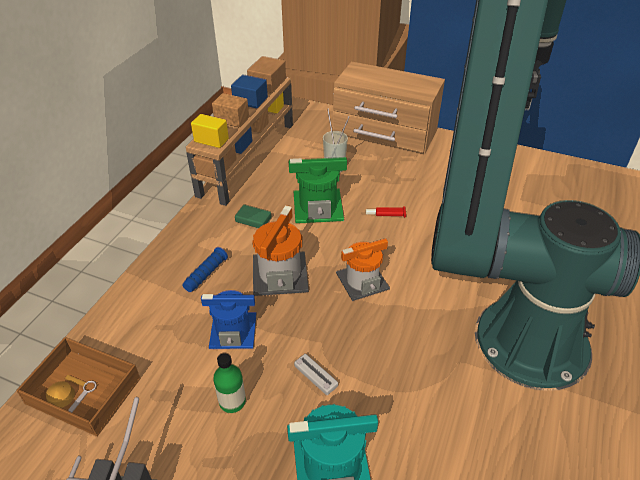

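The two orange candidates in the top view are the large one at (213, 310) and the small one at (291, 335). The green, blue and turquoise ones are excluded, so the large orange one is meant. Next I'll confirm it in a crop and fit its pose.

```bash
cat >> h.py <<'E'
def cloud(c):
    f=240/np.tan(np.radians(c["vertical_fov"]/2)); T=c["T"]
    v,u=np.mgrid[:480,:640]; d=c["range_z"]
    P=np.stack([(u-c["cx"])/f*d,-(v-c["cy"])/f*d,-d],-1)
    return P@T[:3,:3].T+T[:3,3]
def fit(n,ctr=(0.58,0.03)):
    c=capture(n); P=cloud(c); I=c["img"].astype(int)
    near=(np.hypot(P[...,0]-ctr[0],P[...,1]-ctr[1])<.1)&(c["range_z"]>0)
    org=(I[...,0]>90)&(I[...,2]<.45*I[...,0])&(I[...,1]<.62*I[...,0])
    wht=(I.min(-1)>120)&(I.max(-1)-I.min(-1)<60)
    bar=near&(org|wht)&(P[...,2]>.148)&(P[...,2]<.172)
    B=P[bar]; m=B[:,:2].mean(0)
    (cx,cy),(a,b),ang=cv2.minAreaRect((B[:,:2]*1000).astype(np.float32))
    W=P[bar&wht]; 
    ev,V=np.linalg.eigh(np.cov(B[:,:2].T)); ax=V[:,1]
    if len(W) and (W[:,:2].mean(0)-m)@ax<0: ax=-ax
    s=(B[:,:2]-m)@ax
    D=P[near&org&(P[...,2]>.105)&(P[...,2]<.135)]
    print(n,"bar n",len(B),"ctr",m.round(4),"rect",round(cx,1),round(cy,1),round(a,1),round(b,1),"z",np.median(B[:,2]).round(4),"yaw(a)",np.degrees(np.arctan2(ax[1],ax[0])).round(1),"ends",s.min().round(3),s.max().round(3),"white",len(W),W.mean(0).round(3) if len(W) else None)
    if len(D): print(" disc",len(D),D.min(0).round(3),D.max(0).round(3),np.median(D[:,2]).round(4))
    return c,P
E
python3 - <<'E'
from h import *
c,P=fit("top"); save("crop1.png",cv2.resize(c["img"][160:320,250:390],None,fx=4,fy=3.75))
c2,P2=fit("side")
# table check
for c_,P_,rc in((c,P,(240,260)),(c,P,(300,400)),(c2,P2,(250,340))): print(P_[rc].round(4))
# neighbours near: heights within 0.25
Q=P[(P[...,2]>.01)]; 
E
```

```text
top bar n 424 ctr [0.5905 0.0352] rect 591.3 33.7 41.7 148.0 z 0.1588 yaw(a) -87.1 ends -0.074 0.076 white 71 [ 0.594 -0.023  0.16 ]
 disc 1018 [ 0.535 -0.035  0.105] [0.648 0.088 0.135] 0.1249
side bar n 439 ctr [0.5891 0.0426] rect 588.5 37.0 147.3 41.1 z 0.1593 yaw(a) -87.6 ends -0.069 0.08 white 58 [ 0.594 -0.02   0.162]
 disc 1031 [ 0.534 -0.034  0.105] [0.649 0.112 0.135] 0.1257
[0.5416 0.1783 0.0034]
[ 0.3676 -0.1972 -0.0012]
[ 0.4866 -0.0994  0.0005]
```

View pics/crop1.png

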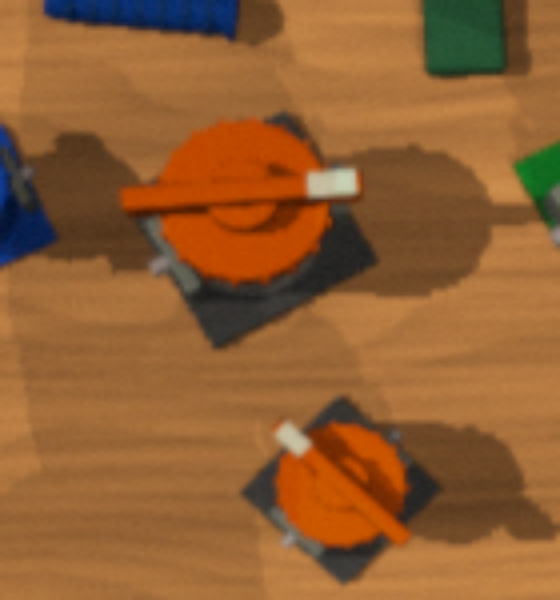

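```bash
python3 - <<'E'
from h import *
s=sense(); print({k:np.round(v,3).tolist() for k,v in s.items()})
E
```

```text
{'time': 0.8, 'joints': [-80.621, 20.553, 86.539, 0.001, 72.908, -6.593], 'joint_vel': [0.04, 0.007, 0.011, -0.029, -0.078, -0.007], 'effort': [0.001, -52.751, -27.903, -0.0, 0.001, -0.0], 'eef_pos': [0.165, -0.577, 0.231], 'orientation': [[0.961, 0.275, 0.0], [0.275, -0.961, 0.0], [0.0, -0.0, -1.0]], 'contact_force': [-0.079, 0.654, -0.479], 'moment': [0.015, -0.024, -0.05], 'width': 0.998}
```

Request:
servo_tool --gripper '[-1,-1,-1,-1,-1,-1,-1,-1,-1,-1,-1,-1,-1,-1,-1,-1,-1,-1,-1,-1]' --dp '[[33,-22,0],[33,-22,0],[33,-22,0],[33,-22,0],[33,-22,0],[33,-22,0],[33,-22,0],[33,-22,0],[33,-22,0],[33,-22,0],[33,-22,0],[33,-22,0],[33,-22,0],[33,-22,0],[33,-22,0],[33,-22,0],[33,-22,0],[33,-22,0],[0,0,0],[0,0,0]]' --delta_rot '[[0,0,0],[0,0,0],[0,0,0],[0,0,0],[0,0,0],[0,0,0],[0,0,0],[0,0,0],[0,0,0],[0,0,0],[0,0,0],[0,0,0],[0,0,0],[0,0,0],[0,0,0],[0,0,0],[0,0,0],[0,0,0],[0,0,0],[0,0,0]]'

```text
time: 2.8
eef_pos: [0.6273, -0.0319, 0.231]
orientation: [[0.961, 0.277, -0.001], [0.277, -0.961, -0.0], [-0.001, -0.0, -1.0]]
contact_force: [-1.3, -0.6, 1.1]
width: -0.002
```

Request:
servo_tool --gripper '[-1,-1,-1,-1,-1,-1,-1,-1,-1,-1,-1,-1,-1,-1,-1,-1,-1,-1,-1,-1]' --dp '[[0,0,0],[0,0,0],[0,0,0],[0,0,0],[0,0,0],[0,0,0],[0,0,0],[0,0,0],[0,0,0],[0,0,0],[0,0,0],[0,0,0],[0,0,0],[0,0,0],[0,0,0],[0,0,0],[0,0,0],[0,0,0],[0,0,0],[0,0,0]]' --delta_rot '[[0,0,-0.146],[0,0,-0.146],[0,0,-0.146],[0,0,-0.146],[0,0,-0.146],[0,0,-0.146],[0,0,-0.146],[0,0,-0.146],[0,0,-0.146],[0,0,-0.146],[0,0,-0.146],[0,0,-0.146],[0,0,-0.146],[0,0,-0.146],[0,0,-0.146],[0,0,-0.146],[0,0,-0.146],[0,0,-0.146],[0,0,-0.146],[0,0,-0.146]]'

```text
time: 4.8
eef_pos: [0.6261, -0.0341, 0.2314]
orientation: [[-0.998, -0.062, -0.001], [-0.062, 0.998, -0.0], [0.001, -0.0, -1.0]]
contact_force: [-0.3, 1.3, -0.0]
width: -0.002
```

```bash
python3 - <<'E'
from h import *
s=sense(); print({k:np.round(v,3).tolist() for k,v in s.items()})
E
```

```text
{'time': 4.8, 'joints': [-9.413, 22.789, 82.982, -0.025, 74.27, -102.936], 'joint_vel': [-0.128, 0.012, -0.01, 0.062, 0.009, -82.985], 'effort': [0.0, -55.705, -28.291, -0.003, 0.005, 1.937], 'eef_pos': [0.626, -0.034, 0.231], 'orientation': [[-0.998, -0.062, -0.001], [-0.062, 0.998, -0.0], [0.001, -0.0, -1.0]], 'contact_force': [-0.338, 1.344, -0.044], 'moment': [-0.033, -0.019, 0.008], 'width': -0.002}
```

Request:
servo_tool --gripper '[-1,-1,-1,-1,-1,-1,-1,-1,-1]' --dp '[[-6,6,0],[0,0,10],[0,0,16],[0,0,18],[0,0,18],[0,0,16],[0,0,10],[0,0,8],[0,0,0]]' --delta_rot '[[0,0,0],[0,0,0],[0,0,0],[0,0,0],[0,0,0],[0,0,0],[0,0,0],[0,0,0],[0,0,0]]'

```text
time: 5.7
eef_pos: [0.632, -0.0263, 0.1341]
orientation: [[-0.998, -0.056, -0.002], [-0.056, 0.998, 0.0], [0.002, 0.0, -1.0]]
contact_force: [-0.1, 0.7, -0.0]
width: -0.0
```

```bash
python3 - <<'E'
from h import *
c=capture("side"); save("side2.png",cv2.resize(c["img"][130:330,180:420],None,fx=3.3,fy=3))
E
```

```text
(no output)
```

View pics/side2.png

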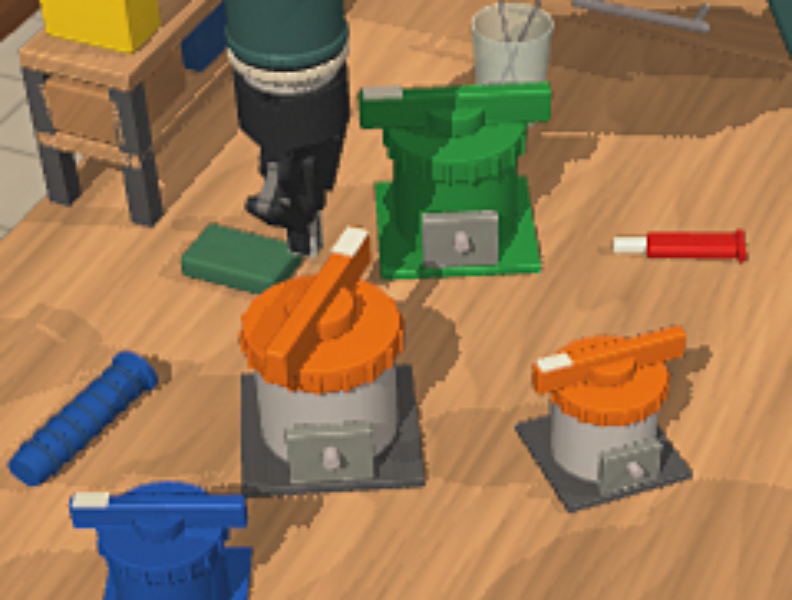

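The gripper is on the far side of wing_a (crop ~(305, 240)), clear of it. Next is the approach to contact.

Request:
servo_tool --gripper '[-1,-1,-1,-1,-1,-1,-1,-1]' --dp '[[4,0,0],[4,0,0],[4,0,0],[2,0,0],[2,0,0],[2,0,0],[2,0,0],[0,0,0]]' --delta_rot '[[0,0,0],[0,0,0],[0,0,0],[0,0,0],[0,0,0],[0,0,0],[0,0,0],[0,0,0]]'

```text
time: 6.55
eef_pos: [0.613, -0.0274, 0.1354]
orientation: [[-0.998, -0.057, 0.001], [-0.057, 0.998, 0.0], [-0.001, 0.0, -1.0]]
contact_force: [0.3, -0.3, 0.4]
width: -0.001
```

Request:
servo_tool --gripper '[-1,-1,-1,-1,-1]' --dp '[[3.18,-0.84,0],[3.18,-0.84,0],[3.18,-0.84,0],[3.18,-0.84,0],[0,0,0]]' --delta_rot '[[0,0,0.05],[0,0,0.05],[0,0,0.05],[0,0,0.05],[0,0,0]]'

```text
time: 7.05
eef_pos: [0.6004, -0.0306, 0.1354]
orientation: [[-0.99, 0.143, 0.001], [0.143, 0.99, 0.0], [-0.001, 0.0, -1.0]]
contact_force: [1.6, -0.3, -1.6]
width: -0.0
```

Request:
servo_tool --gripper '[-1,-1,-1,-1]' --dp '[[3.18,-0.84,0],[3.18,-0.84,0],[3.18,-0.84,0],[3.18,-0.84,0]]' --delta_rot '[[0,0,0.05],[0,0,0.05],[0,0,0.05],[0,0,0.05]]'

```text
time: 7.45
eef_pos: [0.5878, -0.0311, 0.1354]
orientation: [[-0.942, 0.337, 0.001], [0.337, 0.942, 0.0], [-0.001, 0.001, -1.0]]
contact_force: [2.6, 0.8, -1.0]
width: -0.003
```

Request:
servo_tool --gripper '[-1,-1,-1,-1,-1,-1,-1,-1,-1,-1]' --dp '[[3.18,-0.84,0],[3.18,-0.84,0],[3.18,-0.84,0],[3.18,-0.84,0],[3.18,-0.84,0],[3.18,-0.84,0],[3.18,-0.84,0],[3.18,-0.84,0],[3.18,-0.84,0],[3.18,-0.84,0]]' --delta_rot '[[0,0,0.05],[0,0,0.05],[0,0,0.05],[0,0,0.05],[0,0,0.05],[0,0,0.05],[0,0,0.05],[0,0,0.05],[0,0,0.05],[0,0,0.05]]'

```text
time: 8.45
eef_pos: [0.5567, -0.0215, 0.1354]
orientation: [[-0.665, 0.747, 0.001], [0.747, 0.665, -0.001], [-0.001, 0.001, -1.0]]
contact_force: [2.3, -0.8, -1.1]
width: -0.002
```

```bash
python3 - <<'E'
from h import *
s=sense(); print(s["eef_pos"],s["contact_force"],s["joints"])
fit("side")
c,P=fit("top"); save("top3.png",cv2.resize(c["img"][150:290,230:410],None,fx=4.2,fy=4.2))
E
```

```text
[ 0.55671508 -0.02148045  0.13537973] [ 2.28263446 -0.76727648 -1.0928339 ] [-9.30150351e+00  2.30861637e+01  9.81125562e+01 -2.09198124e-02
  5.87282540e+01 -5.09733878e+01]
side bar n 535 ctr [0.5896 0.0368] rect 590.1 36.3 149.9 26.0 z 0.1582 yaw(a) -137.8 ends -0.075 0.075 white 74 [ 0.55  -0.005  0.161]
 disc 1003 [ 0.532 -0.016  0.105] [0.644 0.094 0.135] 0.1249
top bar n 113 ctr [0.6056 0.0505] rect 587.9 38.6 149.3 19.2 z 0.1577 yaw(a) -141.8 ends -0.053 0.096 white 3 [ 0.536 -0.005  0.157]
 disc 286 [ 0.534 -0.006  0.107] [0.625 0.089 0.135] 0.1238
```

View pics/top3.png

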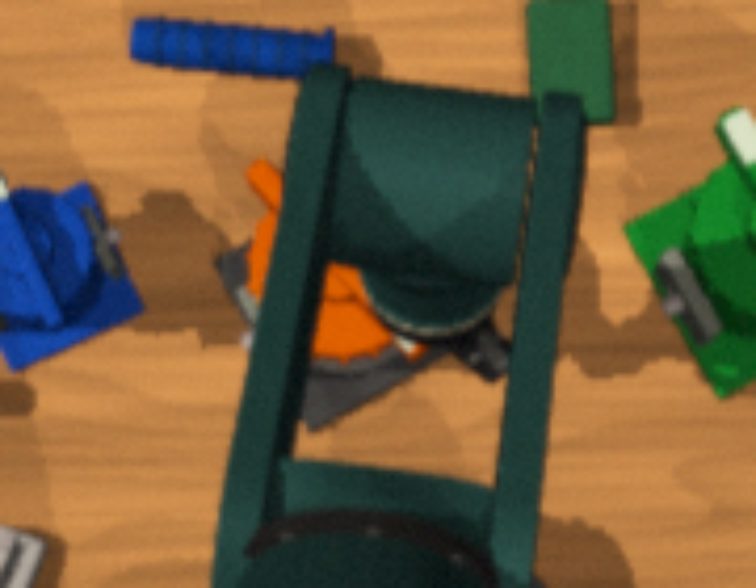

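Request:
servo_tool --gripper '[-1,-1,-1,-1]' --dp '[[3.18,-0.84,0],[3.18,-0.84,0],[3.18,-0.84,0],[3.18,-0.84,0]]' --delta_rot '[[0,0,0.05],[0,0,0.05],[0,0,0.05],[0,0,0.05]]'

```text
time: 8.95
eef_pos: [0.5462, -0.0135, 0.1354]
orientation: [[-0.504, 0.864, 0.001], [0.864, 0.504, -0.001], [-0.001, 0.0, -1.0]]
contact_force: [2.6, -2.6, -1.2]
width: -0.003
```

Request:
servo_tool --gripper '[-1,-1,-1,-1]' --dp '[[3.18,-0.84,0],[3.18,-0.84,0],[3.18,-0.84,0],[3.18,-0.84,0]]' --delta_rot '[[0,0,0.05],[0,0,0.05],[0,0,0.05],[0,0,0.05]]'

```text
time: 9.35
eef_pos: [0.5375, -0.0035, 0.1354]
orientation: [[-0.323, 0.947, 0.001], [0.947, 0.323, -0.001], [-0.001, 0.0, -1.0]]
contact_force: [1.9, -1.2, -1.2]
width: 0.003
```

Request:
servo_tool --gripper '[-1,-1,-1,-1]' --dp '[[3.18,-0.84,0],[3.18,-0.84,0],[3.18,-0.84,0],[3.18,-0.84,0]]' --delta_rot '[[0,0,0.05],[0,0,0.05],[0,0,0.05],[0,0,0.05]]'

```text
time: 9.75
eef_pos: [0.5309, 0.0079, 0.1353]
orientation: [[-0.128, 0.992, 0.0], [0.992, 0.128, -0.001], [-0.001, 0.0, -1.0]]
contact_force: [1.8, -2.7, -2.4]
width: 0.003
```

Request:
servo_tool --gripper '[-1,-1,-1,-1]' --dp '[[3.18,-0.84,0],[3.18,-0.84,0],[3.18,-0.84,0],[3.18,-0.84,0]]' --delta_rot '[[0,0,0.05],[0,0,0.05],[0,0,0.05],[0,0,0.05]]'

```text
time: 10.15
eef_pos: [0.5268, 0.0204, 0.1353]
orientation: [[0.071, 0.997, -0.0], [0.997, -0.071, -0.001], [-0.001, -0.0, -1.0]]
contact_force: [1.0, -2.3, -2.1]
width: 0.001
```

Request:
servo_tool --gripper '[-1,-1,-1,-1]' --dp '[[3.18,-0.84,0],[3.18,-0.84,0],[3.18,-0.84,0],[3.18,-0.84,0]]' --delta_rot '[[0,0,0.05],[0,0,0.05],[0,0,0.05],[0,0,0.05]]'

```text
time: 10.55
eef_pos: [0.5251, 0.0334, 0.1352]
orientation: [[0.268, 0.963, -0.0], [0.963, -0.268, -0.001], [-0.001, -0.0, -1.0]]
contact_force: [0.3, -3.4, -2.0]
width: 0.003
```

Request:
servo_tool --gripper '[-1,-1,-1,-1]' --dp '[[3.18,-0.84,0],[3.18,-0.84,0],[3.18,-0.84,0],[3.18,-0.84,0]]' --delta_rot '[[0,0,0.05],[0,0,0.05],[0,0,0.05],[0,0,0.05]]'

```text
time: 10.95
eef_pos: [0.5257, 0.0458, 0.1351]
orientation: [[0.454, 0.891, -0.002], [0.891, -0.454, -0.002], [-0.003, -0.0, -1.0]]
contact_force: [-1.5, -9.4, -1.3]
width: -0.002
```

Request:
servo_tool --gripper '[-1,-1,-1]' --dp '[[3.18,-0.84,0],[3.18,-0.84,0],[0,0,0]]' --delta_rot '[[0,0,0.05],[0,0,0.05],[0,0,0]]'

```text
time: 11.25
eef_pos: [0.5266, 0.0513, 0.1349]
orientation: [[0.539, 0.842, -0.003], [0.842, -0.539, -0.004], [-0.005, -0.001, -1.0]]
contact_force: [-1.5, -8.7, -0.5]
width: 0.002
```

Request:
servo_tool --gripper '[-1,-1]' --dp '[[3.18,-0.84,0],[3.18,-0.84,0]]' --delta_rot '[[0,0,0.05],[0,0,0.05]]'

```text
time: 11.45
eef_pos: [0.5281, 0.0569, 0.1347]
orientation: [[0.621, 0.784, -0.004], [0.784, -0.621, -0.005], [-0.006, -0.001, -1.0]]
contact_force: [-3.1, -12.1, -0.6]
width: -0.0
```

```bash
python3 - <<'E'
from h import *
def tq():
    s=sense(); p=s["eef_pos"]; R=np.array(s["orientation"]); F=s["contact_force"]
    q=p+.011*R[:,0]; r=q-np.array([.590,.0365,0]); 
    print("t",s["time"],"F",F.round(2),"push",(F@R[:,0]).round(2),"torque",np.cross(r,F)[2].round(3),"yaw",np.degrees(np.arctan2(R[1,0],R[0,0])).round(1)-270, "rloc",(R.T@r).round(4))
tq(); fit("side"); tq()
E
```

```text
t 11.45 F [ -3.06 -12.07  -0.64] push -11.35 torque 0.753 yaw -218.4 rloc [-0.0123 -0.0613 -0.1345]
side bar n 395 ctr [0.5875 0.04  ] rect 589.2 33.5 36.1 150.0 z 0.158 yaw(a) 145.6 ends -0.08 0.07 white 66 [0.545 0.067 0.16 ]
 disc 816 [ 0.527 -0.018  0.105] [0.654 0.093 0.135] 0.124
t 11.5 F [ -2.43 -10.06   0.16] push -9.39 torque 0.623 yaw -218.6 rloc [-0.012  -0.0613 -0.1345]
```

Request:
servo_tool --gripper '[-1,-1]' --dp '[[3.18,-0.84,0],[3.18,-0.84,0]]' --delta_rot '[[0,0,0.05],[0,0,0.05]]'

```text
time: 11.7
eef_pos: [0.5303, 0.0626, 0.1345]
orientation: [[0.696, 0.718, -0.006], [0.718, -0.696, -0.005], [-0.008, -0.001, -1.0]]
contact_force: [-3.5, -12.2, 0.3]
width: -0.005
```

```bash
cat >> h.py <<'E'
def tq():
    s=sense(); p=s["eef_pos"]; R=np.array(s["orientation"]); F=s["contact_force"]
    q=p+.011*R[:,0]; r=q-np.array([.590,.0365,0]); l=R.T@r
    y=np.degrees(np.arctan2(R[1,0],R[0,0]))-270
    print("t",s["time"],"F",F.round(2),"push",(F@R[:,0]).round(2),"torque",np.cross(r,F)[2].round(3),"tool yaw",y.round(1),"lid est",(y+np.degrees((-l[0]-.008)/.062)).round(1),"moment",s["moment"].round(2),"j6",s["joints"][5])
E
python3 -c "
from h import *
tq()"
```

```text
t 11.7 F [ -3.47 -12.22   0.28] push -11.19 torque 0.754 tool yaw -224.1 lid est -219.6 moment [-2.06  0.72 -0.02] j6 43.837422764818335
```

```bash
python3 -c "
from h import *
c,P=fit('side',(0.590,0.0365)); tq(); save('side4.png',cv2.resize(c['img'][190:310,220:340],None,fx=5,fy=5))"
```

```text
side bar n 380 ctr [0.5881 0.04  ] rect 594.6 40.0 27.6 155.4 z 0.1581 yaw(a) 140.9 ends -0.083 0.073 white 67 [0.548 0.07  0.159]
 disc 773 [ 0.524 -0.019  0.105] [0.648 0.093 0.135] 0.1237
t 11.75 F [ -4.68 -11.61  -0.37] push -11.58 torque 0.763 tool yaw -224.3 lid est -220.0 moment [-2.    0.72  0.02] j6 44.011070786312565
```

View pics/side4.png

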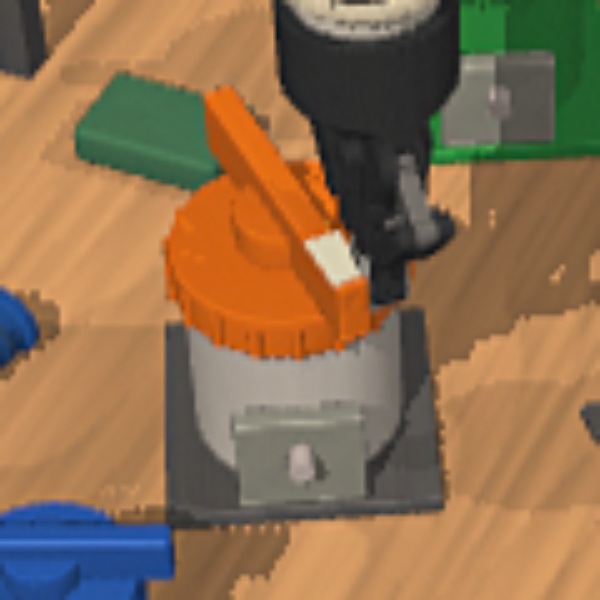

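Request:
servo_tool --gripper '[-1]' --dp '[[3.5,-0.84,0]]' --delta_rot '[[0,0,0.05]]'

```text
time: 11.85
eef_pos: [0.5316, 0.0655, 0.1344]
orientation: [[0.731, 0.683, -0.007], [0.683, -0.731, -0.005], [-0.009, -0.001, -1.0]]
contact_force: [-4.9, -13.2, -0.3]
width: -0.0
```

```bash
python3 -c "
from h import *
tq()
c,P=fit('side',(0.590,0.0365)); tq()"
```

```text
t 11.85 F [ -4.89 -13.22  -0.27] push -12.6 torque 0.845 tool yaw -226.9 lid est -222.3 moment [-2.08  0.93  0.04] j6 46.97191258646662
side bar n 376 ctr [0.5882 0.0403] rect 593.8 39.2 26.0 151.1 z 0.1577 yaw(a) 138.1 ends -0.08 0.071 white 65 [0.551 0.072 0.159]
 disc 735 [ 0.532 -0.018  0.105] [0.647 0.094 0.135] 0.1238
t 11.9 F [ -5.26 -12.32   1.6 ] push -12.25 torque 0.811 tool yaw -227.1 lid est -222.8 moment [-2.07  0.89 -0.01] j6 47.19322463853989
```

Torque is 0.81–0.85 N m, and the angle past first touch is about 0.3 rad. Both are inside the snug window, so I'm backing off.

Request:
servo_tool --gripper '[-1,-1,-1,-1,-1,-1,-1,-1,-1,-1,-1,-1,-1]' --dp '[[-6,0,0],[-8,0,0],[-10,0,0],[-6,0,0],[0,0,-10],[0,0,-20],[0,0,-25],[0,0,-25],[0,0,-25],[0,0,-20],[0,0,-10],[0,0,0],[0,0,0]]' --delta_rot '[[0,0,0],[0,0,0],[0,0,0],[0,0,0],[0,0,0],[0,0,0],[0,0,0],[0,0,0],[0,0,0],[0,0,0],[0,0,0],[0,0,0],[0,0,0]]'

```text
time: 13.2
eef_pos: [0.5123, 0.0482, 0.2699]
orientation: [[0.732, 0.681, -0.001], [0.681, -0.732, 0.0], [-0.0, -0.001, -1.0]]
contact_force: [0.0, 0.2, 0.3]
width: 0.003
```

```bash
python3 -c "
from h import *
tq()
c,P=fit('side',(0.590,0.0365)); save('side5.png',c['img'])"
```

```text
t 13.2 F [0.04 0.22 0.29] push 0.18 torque -0.016 tool yaw -227.1 lid est -199.4 moment [-0.03  0.01  0.  ] j6 44.758308035738956
side bar n 374 ctr [0.5876 0.0403] rect 592.1 37.8 29.8 150.9 z 0.1579 yaw(a) 138.4 ends -0.08 0.07 white 67 [0.55  0.072 0.159]
 disc 1052 [ 0.533 -0.023  0.105] [0.649 0.093 0.135] 0.1238
```

View pics/side5.png

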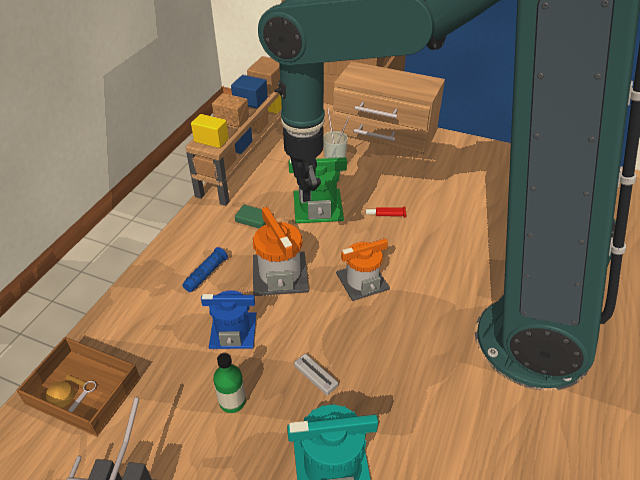

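The lid sits at (240, 277) and held its yaw of about −222°. The gripper is clear above it, and everything else is where it was.

```bash
python3 -c "
from station import *
print(finish_job())"
```

```text
the job is handed in; nothing more can be done
None
```

I screwed the large orange lid clockwise by pushing on its marked wing with the shut fingers. It turned about 2.35 rad, and I stopped in the snug window, withdrew the gripper and handed the job in at about 13 s.

- **Seal:** The push jumped from about 3 N to 9 N at a lid yaw near −203°, which I took as first touch. I stopped at about −222°, roughly 0.33 rad further (0.31–0.48 at the extremes), inside the 0.13–0.5 rad window.
- **Torque:** The last readings were 0.81–0.85 N m, inside 0.75–1.15 but under the 0.92 aim. Torque alone suggests only about 0.2 rad past touch, so the two measures differ somewhat, but both fall in the window.
- **After backing off:** The lid kept its yaw (138.4° against 138.1° with the finger still on it), and the contact force was about 0 N. In the last side picture the loose things look unmoved.

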